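# Swap the canisters on the closet's drying dock

### The arm

A 7-joint arm with a two-finger parallel gripper is mounted at the origin on the work surface. World frame = base frame: x ahead of the robot, y to its left, z up, the work surface at z = 0. Lengths are in m, angles in rad, forces in N, time in s.
With the tool pointing down it reaches from about 0.425 to 0.875 m from the base axis. Payload 9.9 kg.
Tool frame: the origin (TCP) lies on the centre line of the jaws, within the pads' length; the fingertips stand 8 mm ahead of it and the grasp point (between the pads) lies 11 mm behind it (ctrl.tip_extent is the z of the fingertips in the tool frame, in m); z points along the fingers, y is the line along which they close (so a half turn about z gives the same grasp; the last joint's range is limited). The gripper opens to 85 mm and grips with 20 to 120 N. Pads are 22 mm wide; open, the fingers measure 114 mm over their backs; the gripper's body (76 mm by 85 mm) begins 54 mm behind the grasp point. The pads swing forward as they close: fully open they stand 13 mm farther back than shut.
Start: joints at [1.158, 0.576, 0.025, 1.437, -0.015, 1.129, -0.057], TCP at [0.218, -0.639, 0.239] pointing down, gripper open.
Joint ranges: [-2.76, 2.76], [-0.34, 2.15], [-1.52, 1.57], [0.19, 2.46], [-1.09, 4.23], [0.17, 1.99], [-2.82, 2.82]. Speed limits (rad/s): [2.22, 2.22, 3.01, 3.01, 3.14, 3.14, 3.14].

### API

Orientations are given as a unit quaternion [x, y, z, w].
In Python, from workcell import ctrl, imaging, job, readout gives the robot as it stands (ctrl), with the cameras (imaging), the job (job) and the readings (readout).
- The arm moves only by the shell command python3 shift.py 'ROWS' [FORCE]. ROWS is a JSON list that holds a single list of rows (three levels of brackets), with 1 to 20 rows, each of 7 numbers: a rotation vector rx, ry, rz in parts of the range, where 1.0 means pi/2 rad, then dx, dy, dz in a scale on which 1.0 is 0.75 m, then the finger opening in m; each row is the pose to reach, as a shift and turn from the pose commanded when the command began, along the tool's axes at that moment; what a row does not reach only later rows make up. A row lasts 1/12 s, in which the tool goes at most 0.0417 m and 0.125 rad, less where a joint would pass 70% of its speed; a pose out of reach is approached as far as the arm can. The fingers move at their own pace and stop on an object; FORCE is the grip in N (left out, the last holds). Time passes only in rows, so rows that do not move let the fingers close. It prints the time, the measured TCP pose, the force, the opening and the grip force at its end. No shift or turn number may pass 1 either way. Input that does not fit is refused with a message, and nothing moves.
- readout.observe(): the state, without advancing time (a new reading comes with each control period).
- imaging.get_image(name): name is "scene" or "top" or "wrist"; returns a dict with "pixels" (384x512x3 uint8, red, green, blue), "K" (3x3 intrinsics, pixels), "k1" (the pictures are not rectified: a ray, as slopes to the right and down, at radius r is drawn at 1 + k1 r^2 times it, then the intrinsics apply), "extrinsics" (4x4, takes a point from camera to world coordinates); the wrist camera has in their place "tool_from_camera" (4x4, takes a point from camera to tool coordinates, whose origin is the TCP and whose axes are the flange's). Camera axes: x right, y down, z forward; pixel columns grow to the right and rows downward; lengths in m; the calibration is good to about 2 mm. A picture is of the moment at which its call begins: read the wrist's pose just before it. There is no depth.
- job.sign_off(): hands the job in; it is judged then, once.
The state is a dict: "time_s": time; "q": joint angles; "joint_vel": joint speeds; "joint_torque": joint torques, N m; "ee_pos": TCP position; "orientation": TCP orientation; "force": force on the tool from outside, world axes, zero at the start; "torque": the same for the moment, N m; "width": finger opening in m; "gripper_force": force on a finger pad.
Only numpy, scipy, OpenCV 4.12 (cv2) and the standard library are available. Lean on these libraries where they do the work, as an engineer would, in place of code of your own. Each camera call takes 0.05 s, during which the arm holds its last target. There are 200 camera calls.

### The job

The moisture-absorber canister on the drying dock is dry: lift it off by its handle and set it down upright, wholly on the round felt mat. Then take the other canister of the same size, seat it flat inside the dock's low rim and finally press the start button on top of the dock's column all the way down. Keep both canisters upright, set them down rather than dropping them, and leave everything else where it is, including the small canister.

Things in the scene. Friction and masses are not known exactly. Their poses are not given: they have to be found in the camera images.
- ready_can: White rectangular moisture-absorber canister, 64 (x) by 96 (y) by 110 mm high (156 with its rigid grey arch handle), 0.3 to 0.65 kg. Origin: centre of the underside, z up; the same from both ends. It is the dry one, which starts seated in the dock.
- spent_can: White rectangular moisture-absorber canister, 64 (x) by 96 (y) by 110 mm high (156 with its rigid grey arch handle), 0.3 to 0.65 kg. Origin: centre of the underside, z up; the same from both ends. It is the spent one; it starts on the table, at any yaw, with the spray bottle close beside one of its long sides.
- ready_handle (a point): Centre of the dry canister's handle bar, 150 mm above its underside: level, along the canister's y, 84 mm long, 14 wide (x), 12 deep; 34 mm of air below it, between 12 mm posts centred at y = +-36 mm. Axes as the canister.
- spent_handle (a point): Centre of the spent canister's handle bar, 150 mm above its underside: level, along the canister's y, 84 mm long, 14 wide (x), 12 deep; 34 mm of air below it, between 12 mm posts centred at y = +-36 mm. Axes as the canister.
- mat: Flat round grey felt mat, 160 mm across, 5 mm thick, fixed. Origin: centre of its underside. A jar stands just beyond its far (+x) edge.
- dock: Drying dock, fixed, yaw varies: a grey tray 84 (x) by 116 mm (y) and behind it (+x) a white column 42 (x) by 70 (y) by 130 mm high, centred 78 mm from the origin. A lip 5 mm thick, 8 mm high round the tray's floor leaves 74 (x) by 106 mm (y) inside, so a canister's long side lies along the dock's y, either way round. Origin: centre of the tray, on the table; z up.
- dock_seat (a point): Centre of the tray's floor inside the lip, 20 mm above the table; axes as the dock. A seated canister's origin lies here.
- start (a joint): Travel of the start button in m: 0 is up, 0.006 fully down (about 5 N, straight down); it springs back. A press of 5 mm or more counts.
- start_top (a point): Centre of the top face of the round black button, 28 mm across, on the dock's column; press it straight down.
- spray: Bystander: amber bottle with black cap, 54 mm across, 170 mm high, loose; its centre stands 100 to 113 mm from the spent canister's centre. Origin: centre of the underside.
- aerosol: Bystander: slim metal can of spray starch, 48 mm across, 160 mm high, loose, close beside the dock on its +y side. Origin: centre of the underside.
- jar: Bystander: glass jar, 60 mm across, 120 mm high, loose, beyond the mat. Origin: centre of the underside.
- small_can: Bystander: small canister of the same make, 44 by 60 by 75 mm, 105 mm high with its handle, loose. It does not belong on the dock. Origin: centre of the underside.
- tin: Bystander: low dark round tin, 70 mm across, 30 mm high, loose. Origin: centre of the underside.
- cup: Bystander: open blue cup, 68 mm across, 80 mm high, loose. Origin: centre of the underside.
- brush: Bystander: clothes brush lying on its bristles, 45 by 150 (y) by 42 mm, loose. Origin: centre of the underside.
- case: Bystander: black spectacle case, 60 by 150 (y) by 45 mm, loose. Origin: centre of the underside.

How it is judged:
By the outcome, as a careful person would: the job done as asked, in the order asked, and still so for the second after the job is handed in, with the robot touching nothing.
It also fails if it takes over 72 s, if anything falls off the work surface, if the arm or the gripper's body presses on something with over 40 N, if the wrist force passes 120 N, or if a joint passes its speed limit or range.

## Working session

There is one attempt and no reset: what is moved stays moved. The work goes in short steps, Python scripts to look and compute and a shell command to move; the robot and the scene stay as the last step left them, time stands still between calls to the robot, and variables do not carry over. Pictures are saved under pics/ and viewed, at most 10 in all, crops included, and the job is handed in when it is done.

```bash
ls; mkdir -p pics
python3 - <<'E'
from workcell import ctrl, imaging, job, readout
import cv2,numpy as np
s=readout.observe();print(s, ctrl.tip_extent)
for n in("top","scene"):
    d=imaging.get_image(n);cv2.imwrite(f"pics/{n}0.png",d["pixels"][:,:,::-1]);print(n,d["K"],d["k1"],d["extrinsics"])
E
```

```text
pics
shift.py
workcell.py
{'time_s': 0.0, 'q': array([ 1.15821526,  0.57650735,  0.02484947,  1.4379184 , -0.01500693,
        1.1290009 , -0.05648265]), 'joint_vel': array([ 2.19475227e-04,  9.12099386e-04, -1.02465391e-03, -2.04109555e-03,
        1.38519911e-05,  5.58712455e-04, -1.94359350e-03]), 'joint_torque': array([-1.24949325e-03, -7.65765953e+01,  2.24971801e+00, -2.85969508e+01,
        1.52209844e-02,  1.26078466e-02, -2.70280950e-06]), 'ee_pos': array([ 0.21781144, -0.63842147,  0.23845575]), 'orientation': array([ 9.86514357e-01,  1.63672671e-01, -1.75362943e-04, -8.05816193e-04]), 'force': array([-0.10629216,  0.60727854,  0.88309152]), 'torque': array([0.03172048, 0.01190644, 0.0140254 ]), 'gripper_force': 0.0, 'width': 0.08502672470362324} 0.008
top [[346.83320434   0.         252.99662265]
 [  0.         346.83320434 191.9898669 ]
 [  0.           0.           1.        ]] -0.03728510385041973 [[ 0.01199918 -0.98541653  0.1697359   0.42499496]
 [-0.99963193 -0.01595206 -0.02194387  0.00531685]
 [ 0.02433149 -0.16941011 -0.98524524  1.04900325]
 [ 0.          0.          0.          1.        ]]
scene [[354.15778465   0.         254.30502571]
 [  0.         354.15778465 189.16260379]
 [  0.           0.           1.        ]] -0.03200397383174867 [[-0.10645013  0.68214001 -0.72343167  1.38853981]
 [ 0.99427827  0.07953345 -0.07131026  0.08272575]
 [ 0.00889343 -0.72688337 -0.68670333  0.8901209 ]
 [ 0.          0.          0.          1.        ]]
```

Run:
```python
import cv2
for n in("top","scene"):
    i=cv2.imread(f"pics/{n}0.png");cv2.imwrite(f"pics/{n}0b.png",cv2.resize(i,(800,600),interpolation=cv2.INTER_CUBIC))
```

```text
(no output)
```

View pics/top0b.png

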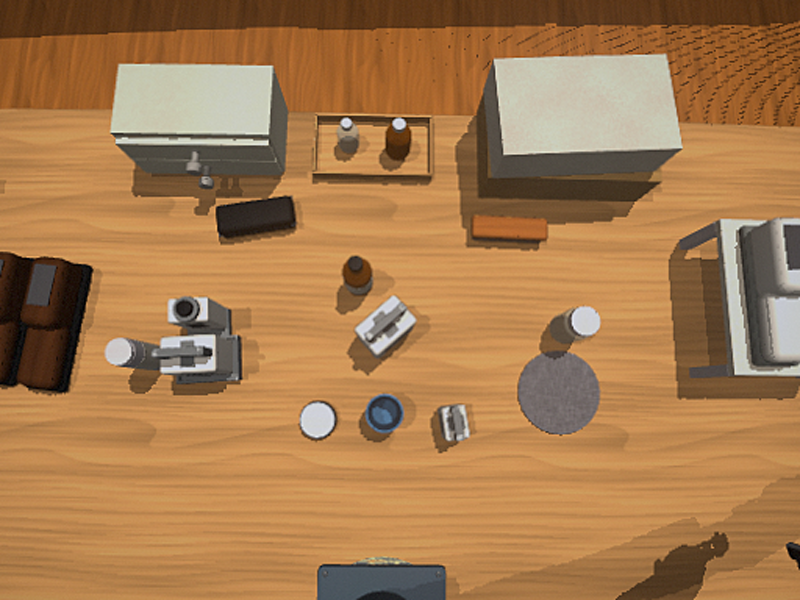

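View pics/scene0b.png

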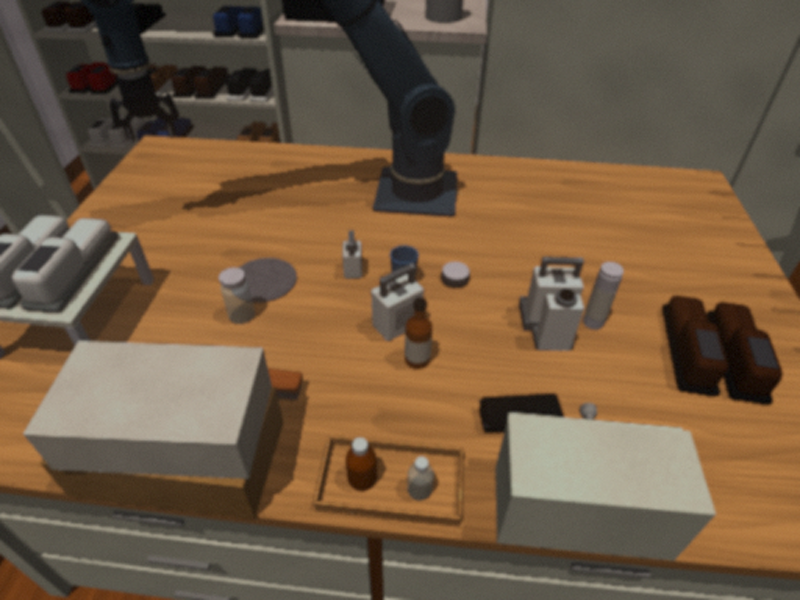

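The top view (800×600 scale) shows the dock with its canister at (190,350) and the button at (186,308). The aerosol is at (122,350), the spent can at (387,325), the spray at (357,275), the mat at (559,392), the jar at (580,322) and the small can at (454,424). The scene view agrees.

```bash
cat > h.py <<'E'
import cv2,numpy as np
from scipy.spatial.transform import Rotation as R
def rays(d,px,E=None):
    u=cv2.undistortPoints(np.float64(px).reshape(-1,1,2),d["K"],np.array([d["k1"],0,0,0,0.])).reshape(-1,2)
    E=d["extrinsics"] if E is None else E
    return E[:3,3],np.c_[u,np.ones(len(u))]@E[:3,:3].T
def plane(d,px,z,E=None):
    o,r=rays(d,px,E);return o+r*((z-o[2])/r[:,2])[:,None]
def project(d,P,E=None):
    E=np.linalg.inv(d["extrinsics"] if E is None else E);r,_=cv2.Rodrigues(E[:3,:3])
    return cv2.projectPoints(np.float64(P).reshape(-1,1,3),r,E[:3,3],d["K"],np.array([d["k1"],0,0,0,0.]))[0].reshape(-1,2)
def toolpose(s):
    T=np.eye(4);T[:3,:3]=R.from_quat(s["orientation"]).as_matrix();T[:3,3]=s["ee_pos"];return T
def delta(s,pos,yaw):
    """shift in tool axes from state s to a tool-down pose, jaw line (tool y) at world yaw 'yaw' (mod pi)"""
    T=toolpose(s);best=None
    for k in(0,np.pi):
        y=np.array([np.cos(yaw+k),np.sin(yaw+k),0]);z=np.array([0,0,-1.]);x=np.cross(y,z)
        rv=R.from_matrix(T[:3,:3].T@np.c_[x,y,z]).as_rotvec()
        if best is None or np.linalg.norm(rv)<np.linalg.norm(best):best=rv
    return np.r_[best,T[:3,:3].T@(np.array(pos)-T[:3,3])].round(4)
E
python3 - <<'E'
from workcell import ctrl, imaging, job, readout
from h import *
t=imaging.get_image("top");s=imaging.get_image("scene")
def crop(d,x,y,w=100,h=75):return cv2.resize(d["pixels"][y:y+h,x:x+w,::-1],(400,300),interpolation=cv2.INTER_CUBIC)
# 4x crops; origins: top dock(66,180) top spent(200,155) scene dock(310,150) scene spent(220,155)
m=np.vstack([np.hstack([crop(t,66,180),crop(t,200,155)]),np.hstack([crop(s,310,150),crop(s,220,155)])])
cv2.imwrite("pics/m1.png",m)
hsv=cv2.cvtColor(t["pixels"],cv2.COLOR_RGB2HSV)
mk=cv2.inRange(hsv,(0,0,60),(179,60,170));mk[:,:320]=0;mk[:,400:]=0;mk[:222]=0;mk[285:]=0
c=max(cv2.findContours(mk,0,2)[0],key=cv2.contourArea);e=cv2.minEnclosingCircle(c);print("mat",e,plane(t,[e[0]],.005),plane(t,[[e[0][0]+e[1],e[0][1]]],.005))
S=.64
for n,p,z in[("jar",(582,321),.12),("aerosol",(121,351),.16),("spraycap",(357,264),.17),("button",(186,308),.15),("dockhandle",(185,352),.17),("spenthandle",(387,325),.15),("small",(454,424),.1),("cup",(384,413),.08),("tin",(318,419),.03)]:
    print(n,plane(t,[[p[0]*S,p[1]*S]],z).round(3))
E
```

```text
mat ((357.6842041015625, 250.65789794921875), 26.873210906982422) [[ 0.43114841 -0.33459034  0.005     ]] [[ 0.43178742 -0.41686398  0.005     ]]
jar [[ 0.553 -0.343  0.12 ]]
aerosol [[0.486 0.433 0.16 ]]
spraycap [[0.636 0.05  0.17 ]]
button [[0.561 0.335 0.15 ]]
dockhandle [[0.486 0.324 0.17 ]]
spenthandle [[ 0.537 -0.001  0.15 ]]
small [[ 0.374 -0.119  0.1  ]]
cup [[0.39  0.001 0.08 ]]
tin [[0.376 0.122 0.03 ]]
```

View pics/m1.png

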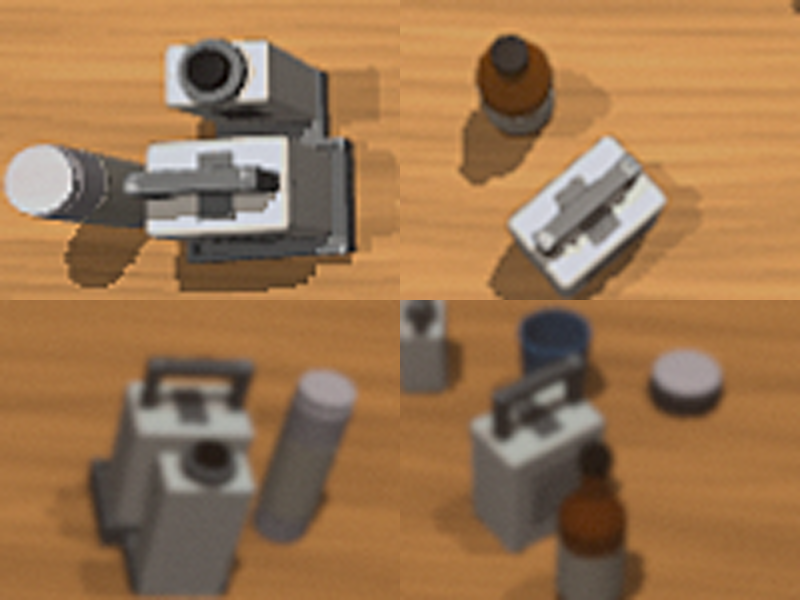

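The 4× crops show white top faces with a grey handle bar on each can. The button is a black disc in a grey ring at crop (212,70), i.e. top pixel (119,197.5). The aerosol is about 1 cm from the dock can's +y end. Next I measure the top faces.

```bash
cat > tops.py <<'E'
from h import *
def tops(t,regs):
    hsv=cv2.cvtColor(t["pixels"],cv2.COLOR_RGB2HSV)
    for n,(x,y,w,h),z in regs:
        mk=np.zeros(hsv.shape[:2],np.uint8);mk[y:y+h,x:x+w]=cv2.inRange(hsv,(0,0,165),(179,60,255))[y:y+h,x:x+w]
        mk=cv2.morphologyEx(mk,cv2.MORPH_CLOSE,np.ones((9,9)))
        c=max(cv2.findContours(mk,0,2)[0],key=cv2.contourArea)
        P=plane(t,c.reshape(-1,2),z)[:,:2];r=cv2.minAreaRect((P*1000).astype(np.float32))
        b=cv2.boxPoints(r);e=b[1]-b[0];f=b[2]-b[1];l=e if np.hypot(*e)>np.hypot(*f) else f
        print(n,np.round(r[0],1),np.round(r[1],1),"long yaw",np.round(np.degrees(np.arctan2(l[1],l[0]))%180,1))
E
python3 - <<'E'
from workcell import ctrl, imaging, job, readout
from tops import *
t=imaging.get_image("top")
tops(t,[("ready",(101,213,42,28),.13),("spent",(222,185,50,48),.11),("column",(106,188,30,21),.13)])
hsv=cv2.cvtColor(t["pixels"],cv2.COLOR_RGB2HSV)
mk=np.zeros(hsv.shape[:2],np.uint8);mk[186:210,108:134]=cv2.inRange(hsv,(0,0,0),(179,255,70))[186:210,108:134]
c=max(cv2.findContours(mk,0,2)[0],key=cv2.contourArea);e=cv2.minEnclosingCircle(c);print("btn",e,[plane(t,[e[0]],z).round(3) for z in(.13,.14,.15)])
# triangulate button with scene
s=imaging.get_image("scene");px=[310+212/4,150+(458-300)/4]
A,b=[],[]
for d,p in((t,e[0]),(s,px)):
    o,r=rays(d,[p]);r=r[0]/np.linalg.norm(r);M=np.eye(3)-np.outer(r,r);A.append(M);b.append(M@o)
print(np.linalg.solve(sum(A),sum(b)))
E
```

```text
ready [487.1 334.6] [61.4 90.1] long yaw 93.8
spent [544.    1.9] [61.2 92.6] long yaw 131.9
column [564.4 317.4] [38.9 18.8] long yaw 4.0
btn ((117.5, 197.0), 5.590270042419434) [array([[0.564, 0.347, 0.13 ]]), array([[0.562, 0.343, 0.14 ]]), array([[0.561, 0.339, 0.15 ]])]
[0.56205816 0.34096107 0.14170839]
```

Run:
```python
from workcell import ctrl, imaging, job, readout
from h import *
s=readout.observe()
print(delta(s,(.5,-.35,.30),np.radians(3.8)),delta(s,(.487,.335,.27),np.radians(3.8)))
```

```text
[-5.0000e-04 -3.0000e-04 -1.3083e+00  3.6020e-01 -1.8220e-01 -6.0900e-02] [-5.0000e-04 -3.0000e-04 -1.3083e+00  5.6910e-01 -8.3470e-01 -3.0600e-02]
```

The rows are not in the units I measure in: shifts go in shares of 0.75 m and turns go in shares of pi/2 rad. I convert before sending: 0.36 m / 0.75 = 0.48, -0.182 m / 0.75 = -0.2427, -1.308 rad / 1.5708 = -0.8327.

```bash
python3 shift.py '[[[0,0,-0.8327,0.48,-0.2427,-0.08,0.06],[0,0,-0.8327,0.48,-0.2427,-0.08,0.06],[0,0,-0.8327,0.48,-0.2427,-0.08,0.06],[0,0,-0.8327,0.48,-0.2427,-0.08,0.06],[0,0,-0.8327,0.48,-0.2427,-0.08,0.06],[0,0,-0.8327,0.48,-0.2427,-0.08,0.06],[0,0,-0.8327,0.48,-0.2427,-0.08,0.06],[0,0,-0.8327,0.48,-0.2427,-0.08,0.06],[0,0,-0.8327,0.48,-0.2427,-0.08,0.06],[0,0,-0.8327,0.48,-0.2427,-0.08,0.06],[0,0,-0.8327,0.48,-0.2427,-0.08,0.06],[0,0,-0.8327,0.48,-0.2427,-0.08,0.06]]]'
python3 - <<'E'
from workcell import ctrl, imaging, job, readout
from h import *
print(delta(readout.observe(),(.487,.335,.27),np.radians(3.8)))
E
```

```text
time_s: 1.3
ee_pos: [0.5017, -0.3481, 0.2996]
orientation: [0.681, 0.733, 0.001, 0.0]
force: [-0.0, -0.9, -1.4]
width: 0.0601
gripper_force: 0.0
[ 1.100e-03 -4.000e-04  7.100e-03  6.824e-01  3.540e-02  2.990e-02]
```

Converted, 0.682 m / 0.75 = 0.9093, 0.035 m / 0.75 = 0.0467.

```bash
python3 shift.py '[[[0,0,0,0.9093,0.0467,0.04,0.05],[0,0,0,0.9093,0.0467,0.04,0.05],[0,0,0,0.9093,0.0467,0.04,0.05],[0,0,0,0.9093,0.0467,0.04,0.05],[0,0,0,0.9093,0.0467,0.04,0.05],[0,0,0,0.9093,0.0467,0.04,0.05],[0,0,0,0.9093,0.0467,0.04,0.05],[0,0,0,0.9093,0.0467,0.04,0.05],[0,0,0,0.9093,0.0467,0.04,0.05],[0,0,0,0.9093,0.0467,0.04,0.05],[0,0,0,0.9093,0.0467,0.04,0.05],[0,0,0,0.9093,0.0467,0.04,0.05],[0,0,0,0.9093,0.0467,0.04,0.05],[0,0,0,0.9093,0.0467,0.04,0.05],[0,0,0,0.9093,0.0467,0.04,0.05],[0,0,0,0.9093,0.0467,0.04,0.05],[0,0,0,0.9093,0.0467,0.04,0.05],[0,0,0,0.9093,0.0467,0.04,0.05],[0,0,0,0.9093,0.0467,0.04,0.05]]]'
python3 - <<'E'
from workcell import ctrl, imaging, job, readout
from h import *
s=readout.observe();d=imaging.get_image("wrist");print(s["q"].round(2),s["ee_pos"].round(4),delta(s,(.487,.335,.27),np.radians(3.8)))
E=toolpose(s)@d["tool_from_camera"];print(d["tool_from_camera"].round(3))
p=project(d,[(.487,.335,.176),(.562,.341,.142),(.487,.335,.13)],E);print(p)
# draw expected marks
cv2.imwrite("pics/w1.png",d["pixels"][:,:,::-1])
E
```

```text
time_s: 2.88
ee_pos: [0.49, 0.3321, 0.2687]
orientation: [0.684, 0.73, -0.001, 0.0]
force: [-1.3, -1.3, -0.4]
width: 0.05
gripper_force: 0.0
[-0.32  0.46 -0.54  1.61  0.26  1.14 -0.86] [0.49   0.3321 0.2687] [-0.0007  0.001  -0.0019  0.0031 -0.0029 -0.0013]
[[ 0.    -0.954 -0.299  0.077]
 [ 1.     0.    -0.001  0.   ]
 [ 0.001 -0.299  0.954 -0.134]
 [ 0.     0.     0.     1.   ]]
[[251.487549   197.23105479]
 [336.26573427 184.18755494]
 [252.09570116 181.79640029]]
```

View pics/w1.png

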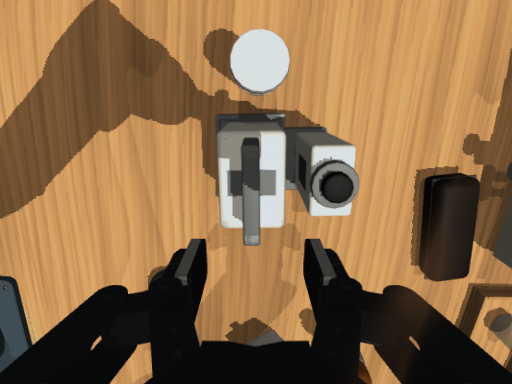

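The wrist view shows the bar along column 251 (rows ~138–238), the white top at cols 219–285, the button at (336,186) and the column and aerosol where expected. I'll check the top face numerically.

```bash
cat > wtop.py <<'E'
from workcell import ctrl, imaging, job, readout
from h import *
def wtop(reg,z,lo=150):
    s=readout.observe();d=imaging.get_image("wrist");E=toolpose(s)@d["tool_from_camera"]
    x,y,w,h=reg;hsv=cv2.cvtColor(d["pixels"],cv2.COLOR_RGB2HSV)
    mk=np.zeros(hsv.shape[:2],np.uint8);mk[y:y+h,x:x+w]=cv2.inRange(hsv,(0,0,lo),(179,60,255))[y:y+h,x:x+w]
    mk=cv2.morphologyEx(mk,cv2.MORPH_CLOSE,np.ones((15,15)))
    c=max(cv2.findContours(mk,0,2)[0],key=cv2.contourArea);P=plane(d,c.reshape(-1,2),z,E)[:,:2]
    r=cv2.minAreaRect((P*1000).astype(np.float32));b=cv2.boxPoints(r);e=b[1]-b[0];f=b[2]-b[1];l=e if np.hypot(*e)>np.hypot(*f) else f
    print("top",np.round(r[0],1),np.round(r[1],1),"long yaw",np.round(np.degrees(np.arctan2(l[1],l[0]))%180,1),cv2.boundingRect(c))
    return s,d,E
E
python3 - <<'E'
from wtop import *
s,d,E=wtop((205,110,85,130),.13)
print(plane(d,[(251,138),(251,236)],.176,E).round(4),plane(d,[(336,186)],.142,E).round(4))
E
```

```text
top [505.4 337.1] [23.4 91.8] long yaw 93.8 (259, 129, 26, 97)
[[0.4843 0.3796 0.176 ]
 [0.4891 0.3003 0.176 ]] [[0.5625 0.3378 0.142 ]]
```

Run:
```python
from h import *
from workcell import ctrl, imaging, job, readout
print(delta(readout.observe(),(.487,.3375,.158),np.radians(3.8)))
```

```text
[-0.      0.0017 -0.0041  0.0077 -0.0033  0.111 ]
```

Converted, 0.09 m / 0.75 = 0.12, 0.06 m / 0.75 = 0.08, -0.004 rad / 1.5708 = -0.0025.

```bash
python3 shift.py '[[[0,0,-0.0025,0.0093,-0.004,0.0267,0.05],[0,0,-0.0025,0.0093,-0.004,0.08,0.05],[0,0,-0.0025,0.0093,-0.004,0.12,0.05],[0,0,-0.0025,0.0093,-0.004,0.12,0.05],[0,0,-0.0025,0.0093,-0.004,0.12,0.05]]]'
python3 - <<'E'
from h import *
from workcell import ctrl, imaging, job, readout
s=readout.observe();print(s["joint_vel"].round(3),delta(s,(.487,.3375,.158),np.radians(3.8)))
E
```

```text
time_s: 3.4
ee_pos: [0.4867, 0.337, 0.1789]
orientation: [0.683, 0.73, -0.002, 0.0]
force: [-0.2, 0.9, 1.2]
width: 0.0501
gripper_force: 0.0
[-0.003 -0.038 -0.025 -0.059 -0.008  0.017  0.005] [-0.002   0.0023  0.0009  0.0006  0.0004  0.0209]
```

Well aligned. Descend, grip, and lift a little.

Converted, 0.021 m / 0.75 = 0.028, 0.02 m / 0.75 = 0.0267.

```bash
python3 shift.py '[[[0,0,0,0,0,0.0267,0.05],[0,0,0,0,0,0.028,0.05],[0,0,0,0,0,0.028,0.0],[0,0,0,0,0,0.028,0.0],[0,0,0,0,0,0.028,0.0],[0,0,0,0,0,0.028,0.0],[0,0,0,0,0,0.028,0.0],[0,0,0,0,0,0.028,0.0]]]' 70
python3 shift.py '[[[0,0,0,0,0,-0.0107,0],[0,0,0,0,0,-0.0267,0],[0,0,0,0,0,-0.0267,0],[0,0,0,0,0,-0.0267,0]]]'
```

```text
time_s: 4.07
ee_pos: [0.4867, 0.3397, 0.1601]
orientation: [0.682, 0.731, 0.001, 0.0]
force: [-2.7, -1.8, 8.4]
width: 0.0127
gripper_force: 68.5
time_s: 4.4
ee_pos: [0.4867, 0.3395, 0.1791]
orientation: [0.682, 0.731, 0.001, 0.0]
force: [0.3, 0.2, -4.3]
width: 0.0126
gripper_force: 68.8
```

Converted, -0.18 m / 0.75 = -0.24, -0.14 m / 0.75 = -0.1867.

```bash
python3 shift.py '[[[0,0,0,0,0,-0.0267,0],[0,0,0,0,0,-0.0667,0],[0,0,0,0,0,-0.1067,0],[0,0,0,0,0,-0.1467,0],[0,0,0,0,0,-0.1867,0],[0,0,0,0,0,-0.2267,0],[0,0,0,0,0,-0.24,0]]]'
python3 - <<'E'
from h import *
from workcell import ctrl, imaging, job, readout
s=readout.observe();print(s["width"],delta(s,(.436,-.335,.36),np.radians(3.8)))
d=imaging.get_image("wrist");cv2.imwrite("pics/w2.png",d["pixels"][:,:,::-1])
E
```

```text
time_s: 4.98
ee_pos: [0.487, 0.3402, 0.3622]
orientation: [0.682, 0.731, 0.003, 0.0]
force: [0.1, 1.6, -3.8]
width: 0.0126
gripper_force: 68.9
0.01262503196665202 [ 4.1e-03 -2.9e-03  3.6e-03 -6.7e-01 -9.8e-02 -1.0e-04]
```

View pics/w2.png

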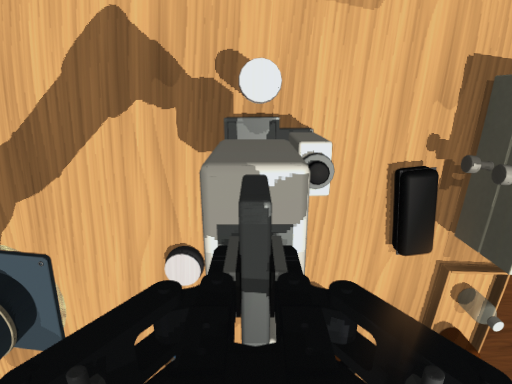

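The canister hangs square in the jaws (bar at column 256), clear of the dock. Carry it to the mat.

Converted, -0.67 m / 0.75 = -0.8933, -0.66 m / 0.75 = -0.88.

```bash
python3 shift.py '[[[0,0,0,-0.02,-0.0027,0,0],[0,0,0,-0.06,-0.0093,0,0],[0,0,0,-0.1133,-0.016,0,0],[0,0,0,-0.1667,-0.024,0,0],[0,0,0,-0.22,-0.032,0,0],[0,0,0,-0.2733,-0.04,0,0],[0,0,0,-0.3267,-0.048,0,0],[0,0,0,-0.38,-0.056,0,0],[0,0,0,-0.4333,-0.064,0,0],[0,0,0,-0.4867,-0.0707,0,0],[0,0,0,-0.54,-0.0787,0,0],[0,0,0,-0.5933,-0.0867,0,0],[0,0,0,-0.6467,-0.0947,0,0],[0,0,0,-0.7,-0.1027,0,0],[0,0,0,-0.7533,-0.1107,0,0],[0,0,0,-0.8067,-0.1187,0,0],[0,0,0,-0.8533,-0.1253,0,0],[0,0,0,-0.88,-0.1293,0,0],[0,0,0,-0.8933,-0.1307,0,0],[0,0,0,-0.8933,-0.1307,0,0]]]'
python3 - <<'E'
from h import *
from workcell import ctrl, imaging, job, readout
s=readout.observe();print(delta(s,(.431,-.335,.145),np.radians(3.8)))
t=imaging.get_image("top");cv2.imwrite("pics/t2.png",cv2.resize(t["pixels"][120:345,270:482,::-1],None,fx=2.6,fy=2.6))
E
```

```text
time_s: 6.7
ee_pos: [0.4341, -0.3382, 0.3558]
orientation: [0.683, 0.73, -0.001, -0.002]
force: [1.7, 0.4, -4.4]
width: 0.0121
gripper_force: 68.9
[-3.200e-03 -1.400e-03 -2.000e-04  3.100e-03 -2.300e-03  2.109e-01]
```

View pics/t2.png

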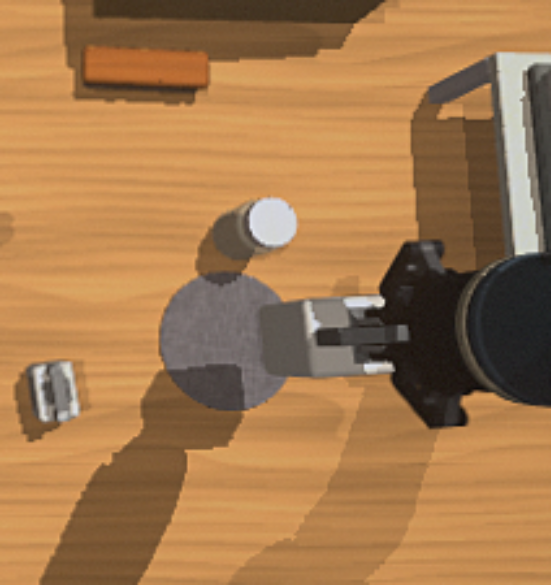

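The can is above the mat, well clear of the jar. Lower it.

Converted, 0.19 m / 0.75 = 0.2533, 0.185 m / 0.75 = 0.2467.

```bash
python3 shift.py '[[[0,0,0,0.004,-0.0027,0.02,0],[0,0,0,0.004,-0.0027,0.06,0],[0,0,0,0.004,-0.0027,0.1067,0],[0,0,0,0.004,-0.0027,0.1533,0],[0,0,0,0.004,-0.0027,0.1933,0],[0,0,0,0.004,-0.0027,0.2267,0],[0,0,0,0.004,-0.0027,0.2467,0],[0,0,0,0.004,-0.0027,0.2533,0],[0,0,0,0.004,-0.0027,0.2533,0],[0,0,0,0.004,-0.0027,0.2533,0]]]'
python3 - <<'E'
from h import *
from workcell import ctrl, imaging, job, readout
s=readout.observe();print(delta(s,(.431,-.335,.145),np.radians(3.8)))
E
```

```text
time_s: 7.58
ee_pos: [0.4341, -0.3321, 0.169]
orientation: [0.681, 0.732, 0.0, 0.0]
force: [-0.0, 0.2, -3.8]
width: 0.0127
gripper_force: 68.9
[ 0.0008 -0.0001  0.0052 -0.0026 -0.0033  0.024 ]
```

Converted, 0.025 m / 0.75 = 0.0333, 0.024 m / 0.75 = 0.032.

```bash
python3 shift.py '[[[0,0,0,-0.0013,-0.004,0.0107,0],[0,0,0,-0.0013,-0.004,0.0187,0],[0,0,0,-0.0013,-0.004,0.024,0],[0,0,0,-0.0013,-0.004,0.0267,0],[0,0,0,-0.0013,-0.004,0.0293,0],[0,0,0,-0.0013,-0.004,0.032,0],[0,0,0,-0.0013,-0.004,0.0333,0],[0,0,0,-0.0013,-0.004,0.0333,0]]]'
```

```text
time_s: 8.25
ee_pos: [0.4308, -0.3344, 0.1452]
orientation: [0.682, 0.731, 0.0, 0.001]
force: [-5.0, 4.2, 17.7]
width: 0.0126
gripper_force: 71.7
```

Contact made. Release and rise.

Converted, -0.15 m / 0.75 = -0.2, -0.05 m / 0.75 = -0.0667.

```bash
python3 shift.py '[[[0,0,0,0,0,-0.0013,0.045],[0,0,0,0,0,-0.0013,0.045],[0,0,0,0,0,-0.0013,0.045],[0,0,0,0,0,-0.0013,0.045],[0,0,0,0,0,-0.0267,0.045],[0,0,0,0,0,-0.0667,0.045],[0,0,0,0,0,-0.12,0.045],[0,0,0,0,0,-0.1733,0.045],[0,0,0,0,0,-0.2,0.045],[0,0,0,0,0,-0.2,0.045]]]'
python3 - <<'E'
from tops import *
from workcell import ctrl, imaging, job, readout
s=readout.observe();print(delta(s,(.544,.002,.27),np.radians(41.9)))
t=imaging.get_image("top");tops(t,[("ready",(320,205,80,75),.115),("spent",(222,185,50,48),.11)])
E
```

```text
time_s: 9.08
ee_pos: [0.4323, -0.3354, 0.2983]
orientation: [0.682, 0.731, 0.001, 0.004]
force: [0.1, -0.7, -0.0]
width: 0.0451
gripper_force: 0.0
[ 0.0046  0.0071 -0.6615  0.3289  0.1347  0.0275]
ready [ 431.8 -343.2] [ 61.6 105. ] long yaw 94.3
spent [543.8   2.1] [61.3 92.9] long yaw 132.0
```

Converted, 0.329 m / 0.75 = 0.4387, 0.135 m / 0.75 = 0.18, -0.66 rad / 1.5708 = -0.4202.

```bash
python3 shift.py '[[[0.0025,0.0045,-0.4202,0.4387,0.18,0.036,0.05],[0.0025,0.0045,-0.4202,0.4387,0.18,0.036,0.05],[0.0025,0.0045,-0.4202,0.4387,0.18,0.036,0.05],[0.0025,0.0045,-0.4202,0.4387,0.18,0.036,0.05],[0.0025,0.0045,-0.4202,0.4387,0.18,0.036,0.05],[0.0025,0.0045,-0.4202,0.4387,0.18,0.036,0.05],[0.0025,0.0045,-0.4202,0.4387,0.18,0.036,0.05],[0.0025,0.0045,-0.4202,0.4387,0.18,0.036,0.05],[0.0025,0.0045,-0.4202,0.4387,0.18,0.036,0.05],[0.0025,0.0045,-0.4202,0.4387,0.18,0.036,0.05],[0.0025,0.0045,-0.4202,0.4387,0.18,0.036,0.05],[0.0025,0.0045,-0.4202,0.4387,0.18,0.036,0.05]]]'
python3 - <<'E'
from wtop import *
s,d,E=wtop((205,90,100,160),.11)
print(s["q"].round(2),delta(s,(.544,.002,.17),np.radians(41.9)),project(d,[(.544,.002,.156)],E))
cv2.imwrite("pics/w3.png",d["pixels"][:,:,::-1])
E
```

```text
time_s: 10.13
ee_pos: [0.5415, 0.0024, 0.2652]
orientation: [0.408, 0.913, 0.0, -0.005]
force: [-0.3, -0.8, 0.3]
width: 0.0498
gripper_force: 0.0
top [542.5   1.8] [61.5 91.6] long yaw 132.1 (224, 136, 64, 91)
[ 0.25  0.39 -0.49  1.73  0.19  1.08  0.43] [-0.0034 -0.0087 -0.0017 -0.0028  0.002   0.0952] [[256.90005999 197.98449909]]
```

View pics/w3.png

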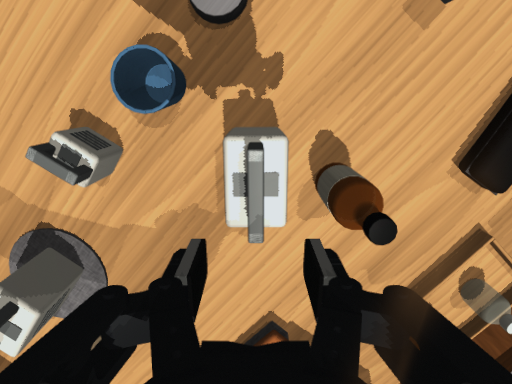

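The wrist view shows the spent can squarely below (top at cols 224–287, bar at col 256). The spray is to the right and clear of the jaws, and the ready can stands on the mat. Descend.

Converted, 0.1 m / 0.75 = 0.1333, 0.095 m / 0.75 = 0.1267, -0.008 rad / 1.5708 = -0.0051.

```bash
python3 shift.py '[[[-0.0019,-0.0051,0,-0.0027,0.0013,0.0267,0.05],[-0.0019,-0.0051,0,-0.0027,0.0013,0.08,0.05],[-0.0019,-0.0051,0,-0.0027,0.0013,0.1267,0.05],[-0.0019,-0.0051,0,-0.0027,0.0013,0.1333,0.05],[-0.0019,-0.0051,0,-0.0027,0.0013,0.1333,0.05],[-0.0019,-0.0051,0,-0.0027,0.0013,0.1333,0.05]]]'
python3 - <<'E'
from wtop import *
s=readout.observe();print(delta(s,(.543,.002,.139),np.radians(42)))
E
```

```text
time_s: 10.68
ee_pos: [0.544, 0.0023, 0.1675]
orientation: [0.409, 0.913, 0.001, 0.001]
force: [-0.4, -0.8, 0.1]
width: 0.0502
gripper_force: 0.0
[ 0.002   0.0007 -0.0043  0.0005 -0.0011  0.0284]
```

Converted, 0.028 m / 0.75 = 0.0373, 0.02 m / 0.75 = 0.0267, -0.004 rad / 1.5708 = -0.0025.

```bash
python3 shift.py '[[[0,0,-0.0025,0,-0.0013,0.0267,0.05],[0,0,-0.0025,0,-0.0013,0.0373,0.05],[0,0,-0.0025,0,-0.0013,0.0373,0.05],[0,0,-0.0025,0,-0.0013,0.0373,0],[0,0,-0.0025,0,-0.0013,0.0373,0],[0,0,-0.0025,0,-0.0013,0.0373,0],[0,0,-0.0025,0,-0.0013,0.0373,0],[0,0,-0.0025,0,-0.0013,0.0373,0],[0,0,-0.0025,0,-0.0013,0.0373,0]]]' 70
python3 shift.py '[[[0,0,0,0,0,-0.0107,0],[0,0,0,0,0,-0.04,0],[0,0,0,0,0,-0.08,0],[0,0,0,0,0,-0.12,0],[0,0,0,0,0,-0.16,0],[0,0,0,0,0,-0.2,0],[0,0,0,0,0,-0.24,0],[0,0,0,0,0,-0.28,0],[0,0,0,0,0,-0.28,0],[0,0,0,0,0,-0.28,0]]]'
python3 - <<'E'
from wtop import *
s=readout.observe();print(delta(s,(.488,.34,.345),np.radians(3.8)))
E
```

```text
time_s: 11.43
ee_pos: [0.5431, 0.0021, 0.1395]
orientation: [0.406, 0.914, 0.001, 0.001]
force: [-2.7, -1.1, 7.0]
width: 0.0127
gripper_force: 68.4
time_s: 12.27
ee_pos: [0.5427, 0.0024, 0.3498]
orientation: [0.406, 0.914, 0.001, 0.002]
force: [-0.6, 0.5, -6.8]
width: 0.0129
gripper_force: 68.8
[0.0041 0.0007 0.6678 0.2872 0.1855 0.0049]
```

Held. Before moving, measure the empty tray in the top view.

Run:
```python
from workcell import ctrl, imaging, job, readout
from h import *
t=imaging.get_image("top")
cv2.imwrite("pics/t3.png",cv2.resize(t["pixels"][180:255,66:166,::-1],(800,600),interpolation=cv2.INTER_NEAREST))
c,s_=np.cos(np.radians(3.8)),np.sin(np.radians(3.8));M=np.array([[c,-s_],[s_,c]])
o=np.array([.485,.335])
for a,b,z in((42,58,.028),(37,53,.02)):
    P=[np.r_[o+M@(np.array(q)/1000),z] for q in((a,b),(a,-b),(-a,-b),(-a,b))];print(((project(t,P)-[66,180])*8+4).round(0).tolist())
```

```text
[[375.0, 291.0], [690.0, 275.0], [692.0, 505.0], [372.0, 521.0]]
[[396.0, 305.0], [682.0, 291.0], [684.0, 492.0], [394.0, 507.0]]
```

View pics/t3.png

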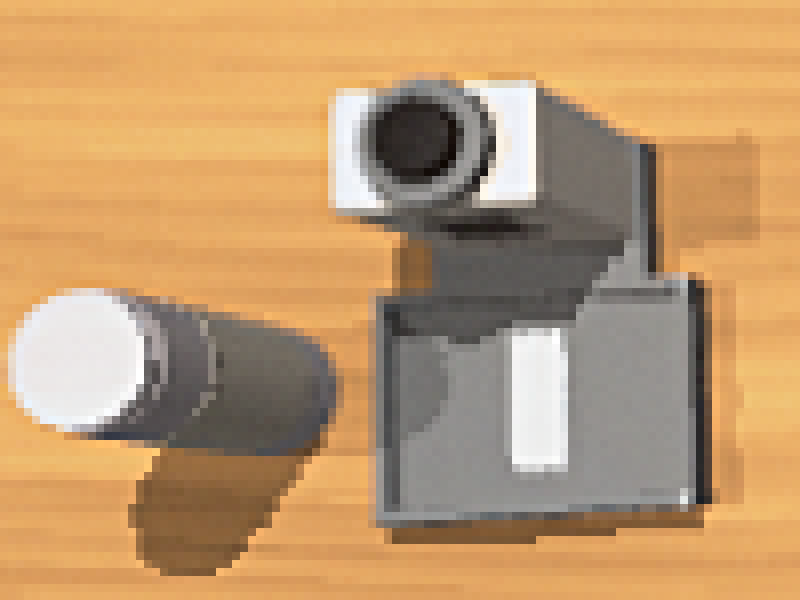

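The empty tray's rim corners are at crop (378,295), (697,275), (695,505) and (376,524). That puts the dock origin at about (0.4845, 0.334) with yaw 3.8°, which agrees with the button and column.

Converted, 0.28 m / 0.75 = 0.3733, 0.275 m / 0.75 = 0.3667, 0.668 rad / 1.5708 = 0.4253.

```bash
python3 shift.py '[[[0,0,0.0382,0.02,0.0133,0,0],[0,0,0.1019,0.0667,0.044,0,0],[0,0,0.1655,0.1133,0.0747,0,0],[0,0,0.2165,0.16,0.1053,0,0],[0,0,0.2674,0.2067,0.136,0,0],[0,0,0.3183,0.2533,0.1667,0,0],[0,0,0.3692,0.3,0.196,0,0],[0,0,0.4074,0.34,0.2227,0,0],[0,0,0.4253,0.3667,0.24,0,0],[0,0,0.4253,0.3733,0.2453,0,0],[0,0,0.4253,0.3733,0.2453,0,0],[0,0,0.4253,0.3733,0.2453,0,0]]]'
python3 - <<'E'
from wtop import *
s=readout.observe();print(delta(s,(.4845,.334,.19),np.radians(3.8)))
E
```

```text
time_s: 13.32
ee_pos: [0.4912, 0.3324, 0.3467]
orientation: [0.683, 0.73, -0.001, 0.0]
force: [0.4, -0.4, -4.7]
width: 0.0126
gripper_force: 68.9
[-0.0013  0.0017  0.0006  0.0024 -0.0064  0.1567]
```

Converted, 0.156 m / 0.75 = 0.208, 0.15 m / 0.75 = 0.2.

```bash
python3 shift.py '[[[0,0,0,0.0027,-0.008,0.0133,0],[0,0,0,0.0027,-0.008,0.0467,0],[0,0,0,0.0027,-0.008,0.0867,0],[0,0,0,0.0027,-0.008,0.1267,0],[0,0,0,0.0027,-0.008,0.1667,0],[0,0,0,0.0027,-0.008,0.2,0],[0,0,0,0.0027,-0.008,0.208,0],[0,0,0,0.0027,-0.008,0.208,0],[0,0,0,0.0027,-0.008,0.208,0]]]'
python3 - <<'E'
from wtop import *
from tops import tops
s=readout.observe();print(delta(s,(.4845,.334,.159),np.radians(3.8)))
t=imaging.get_image("top");s2=imaging.get_image("scene")
f=lambda i:cv2.resize(i[:,:,::-1],(400,600),interpolation=cv2.INTER_CUBIC)
cv2.imwrite("pics/t4.png",np.hstack([f(t["pixels"][170:260,86:146]),f(s2["pixels"][150:240,318:378])]))
E
```

```text
time_s: 14.07
ee_pos: [0.4864, 0.3343, 0.1933]
orientation: [0.684, 0.73, 0.001, 0.0]
force: [-0.0, 0.4, -4.1]
width: 0.0125
gripper_force: 69.0
[ 0.0018 -0.0008 -0.0017 -0.0002 -0.002   0.0343]
```

View pics/t4.png

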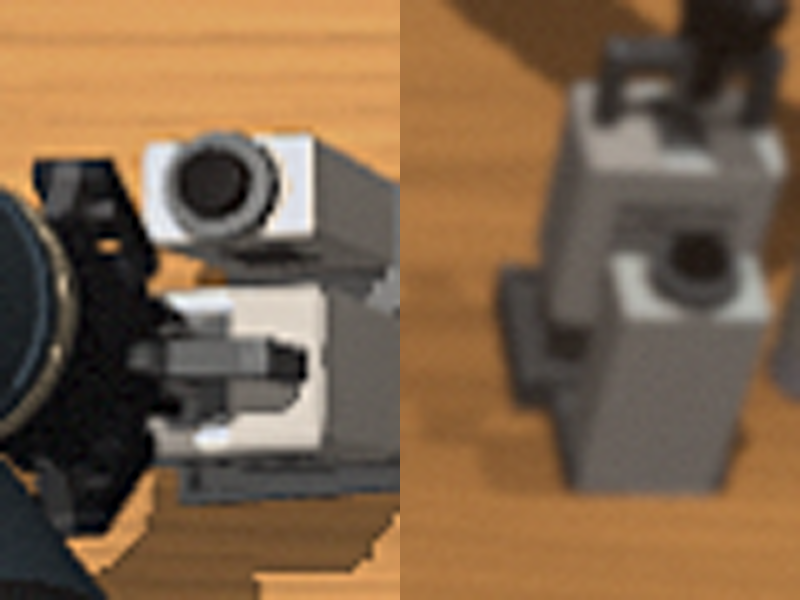

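The held can is parallel to the dock, between column and tray front, just above the tray. Lower slowly; the seated TCP height should be 0.1595 (0.1675 if it sits on the lip).

Converted, 0.03 m / 0.75 = 0.04, 0.028 m / 0.75 = 0.0373.

```bash
python3 shift.py '[[[0,0,0,0,-0.0027,0.008,0],[0,0,0,0,-0.0027,0.016,0],[0,0,0,0,-0.0027,0.0227,0],[0,0,0,0,-0.0027,0.028,0],[0,0,0,0,-0.0027,0.0333,0],[0,0,0,0,-0.0027,0.0373,0],[0,0,0,0,-0.0027,0.04,0],[0,0,0,0,-0.0027,0.04,0]]]'
python3 - <<'E'
from wtop import *
s=readout.observe();print(delta(s,(.4845,.334,.1595),np.radians(3.8)))
E
```

```text
time_s: 14.83
ee_pos: [0.4835, 0.3348, 0.1619]
orientation: [0.683, 0.73, 0.0, 0.0]
force: [-0.9, 0.7, -4.9]
width: 0.0126
gripper_force: 69.0
[ 0.0006 -0.0004 -0.0003 -0.0009  0.0009  0.0024]
```

Inside the lip with no contact yet. Set it down, release and rise.

Converted, 0.0035 m / 0.75 = 0.0047, 0.003 m / 0.75 = 0.004.

```bash
python3 shift.py '[[[0,0,0,0,0.0013,0.0013,0],[0,0,0,0,0.0013,0.0027,0],[0,0,0,0,0.0013,0.004,0],[0,0,0,0,0.0013,0.0047,0],[0,0,0,0,0.0013,0.0047,0]]]'
python3 shift.py '[[[0,0,0,0,0,0,0.04],[0,0,0,0,0,0,0.04],[0,0,0,0,0,0,0.04],[0,0,0,0,0,0,0.04],[0,0,0,0,0,-0.0267,0.04],[0,0,0,0,0,-0.0667,0.04],[0,0,0,0,0,-0.1067,0.04],[0,0,0,0,0,-0.1333,0],[0,0,0,0,0,-0.1467,0],[0,0,0,0,0,-0.1467,0],[0,0,0,0,0,-0.1467,0],[0,0,0,0,0,-0.1467,0]]]'
python3 - <<'E'
from wtop import *
s,d,E=wtop((205,110,85,130),.13)
hsv=cv2.cvtColor(d["pixels"],cv2.COLOR_RGB2HSV);mk=np.zeros(hsv.shape[:2],np.uint8);mk[160:215,305:365]=cv2.inRange(hsv,(0,0,0),(179,255,60))[160:215,305:365]
c=max(cv2.findContours(mk,0,2)[0],key=cv2.contourArea);e=cv2.minEnclosingCircle(c);b=plane(d,[e[0]],.142,E)[0];print("btn",e,b.round(4))
print(delta(s,(b[0],b[1],.22),np.radians(93.8)),delta(s,(b[0],b[1],.22),np.radians(3.8)),s["q"].round(2))
cv2.imwrite("pics/w5.png",d["pixels"][:,:,::-1])
E
```

```text
time_s: 15.25
ee_pos: [0.4848, 0.3353, 0.1595]
orientation: [0.683, 0.73, 0.001, 0.0]
force: [-0.9, 0.5, 0.5]
width: 0.0129
gripper_force: 69.7
time_s: 16.25
ee_pos: [0.4841, 0.3343, 0.2674]
orientation: [0.683, 0.73, -0.0, 0.0]
force: [-0.5, 0.4, -0.7]
width: -0.0
gripper_force: 0.0
top [500.2 337. ] [30.1 91.9] long yaw 95.6 (255, 134, 35, 96)
btn ((342.1428527832031, 189.0), 17.122114181518555) [0.5616 0.3396 0.142 ]
[1.0000e-04 1.0000e-03 1.5704e+00 2.0000e-04 7.7700e-02 4.7300e-02] [-0.0006  0.0007 -0.0004  0.0002  0.0777  0.0473] [-0.39  0.45 -0.45  1.62  0.21  1.12 -0.83]
```

View pics/w5.png

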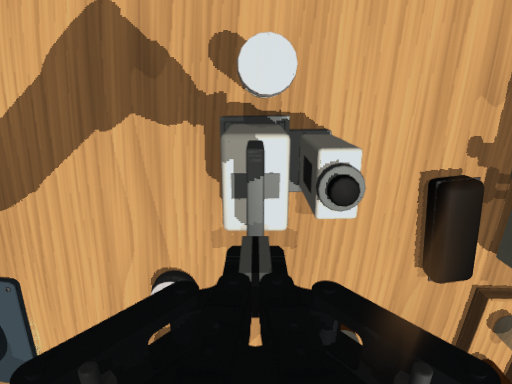

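The can sits seated flat and square in the tray, the jaws are shut and the button is at (342,189). Move over the button.

Converted, 0.1 m / 0.75 = 0.1333, 0.077 m / 0.75 = 0.1027.

```bash
python3 shift.py '[[[0,0,0,0,0.0267,0,0],[0,0,0,0,0.0733,0,0],[0,0,0,0,0.1027,0.0133,0],[0,0,0,0,0.1027,0.0533,0],[0,0,0,0,0.1027,0.1,0],[0,0,0,0,0.1027,0.1333,0],[0,0,0,0,0.1027,0.1333,0],[0,0,0,0,0.1027,0.1333,0]]]'
python3 - <<'E'
from wtop import *
s=readout.observe();print(delta(s,(.562,.3395,.150),np.radians(3.8)))
E
```

```text
time_s: 16.97
ee_pos: [0.5606, 0.3395, 0.1673]
orientation: [0.683, 0.73, -0.001, -0.0]
force: [-0.0, -0.2, 0.4]
width: -0.0002
gripper_force: 0.0
[-0.0025  0.0012 -0.     -0.0001  0.0015  0.0173]
```

Converted, 0.02 m / 0.75 = 0.0267, 0.018 m / 0.75 = 0.024.

```bash
python3 shift.py '[[[0,0,0,0,0.0013,0.0107,0],[0,0,0,0,0.0013,0.0173,0],[0,0,0,0,0.0013,0.0213,0],[0,0,0,0,0.0013,0.024,0],[0,0,0,0,0.0013,0.0267,0],[0,0,0,0,0.0013,0.0267,0]]]'
python3 shift.py '[[[0,0,0,0,0,0.0013,0],[0,0,0,0,0,0.0027,0],[0,0,0,0,0,0.0027,0]]]'
python3 shift.py '[[[0,0,0,0,0,0.0013,0],[0,0,0,0,0,0.0027,0],[0,0,0,0,0,0.0027,0]]]'
```

```text
time_s: 17.47
ee_pos: [0.5637, 0.3412, 0.1538]
orientation: [0.684, 0.73, 0.003, 0.001]
force: [-6.0, -3.5, 27.3]
width: 0.0001
gripper_force: 13.6
time_s: 17.72
ee_pos: [0.5638, 0.3412, 0.1535]
orientation: [0.684, 0.73, 0.004, 0.001]
force: [-8.5, -7.5, 41.0]
width: -0.0
gripper_force: 20.8
time_s: 17.97
ee_pos: [0.5638, 0.3413, 0.1532]
orientation: [0.684, 0.73, 0.004, 0.002]
force: [-12.7, -10.9, 55.6]
width: 0.0001
gripper_force: 27.8
```

Something hard is bottomed out. I'll check it was the button's 6 mm spring travel by backing off in steps and reading force against height.

Converted, -0.009 m / 0.75 = -0.012, -0.008 m / 0.75 = -0.0107.

```bash
python3 shift.py '[[[0,0,0,0,0,-0.0107,0],[0,0,0,0,0,-0.012,0]]]'|egrep 'ee|force:'; for k in 1 2 3 4 5; do python3 shift.py '[[[0,0,0,0,0,-0.0013,0],[0,0,0,0,0,-0.0027,0]]]'|egrep 'ee|^force:';done
```

```text
ee_pos: [0.5636, 0.3411, 0.1579]
force: [0.8, 2.3, 2.2]
gripper_force: 1.3
ee_pos: [0.5632, 0.3408, 0.1572]
force: [2.0, 2.1, 3.0]
ee_pos: [0.5627, 0.3402, 0.1581]
force: [1.6, 1.3, 2.1]
ee_pos: [0.5623, 0.3399, 0.1597]
force: [0.6, 1.6, 1.4]
ee_pos: [0.5619, 0.3396, 0.1615]
force: [0.0, -0.5, -0.9]
ee_pos: [0.5622, 0.3398, 0.1638]
force: [0.1, -0.7, 0.5]
```

The force fades from 3 N to 0 between z 0.157 and 0.161, and the hard stop was at 0.1533. That is the full ~6 mm of travel, so the press counted. Retreat and check numerically.

Converted, -0.23 m / 0.75 = -0.3067, -0.19 m / 0.75 = -0.2533.

```bash
python3 shift.py '[[[0,0,0,0,0,-0.04,0],[0,0,0,0,0,-0.0933,0],[0,0,0,0,0,-0.1467,0],[0,0,0,-0.04,0,-0.2,0],[0,0,0,-0.0933,0,-0.2,0],[0,0,0,-0.1467,0,-0.2,0],[0,0,0,-0.2,0,-0.2,0],[0,0,0,-0.2533,0,-0.2,0],[0,0,0,-0.3067,0,-0.2,0],[0,0,0,-0.3067,0,-0.2,0],[0,0,0,-0.3067,0,-0.2,0]]]'
python3 - <<'E'
from tops import *
from workcell import ctrl, imaging, job, readout
t=imaging.get_image("top")
tops(t,[("docked",(101,213,42,28),.13),("onmat",(320,205,80,75),.115),("jar",(355,190,40,32),.12),("aerosol",(60,210,36,30),.16),("tin",(185,250,35,35),.03),("small",(275,255,35,35),.075)])
E
```

```text
time_s: 19.88
ee_pos: [0.5777, 0.1071, 0.3139]
orientation: [0.685, 0.728, 0.0, 0.001]
force: [-0.2, 0.4, 0.5]
width: 0.0
gripper_force: 0.0
docked [484.5 335.6] [62.1 92.8] long yaw 93.4
onmat [ 431.9 -343.1] [ 62.3 106.6] long yaw 94.0
jar [ 553.3 -348.5] [47.4 52.9] long yaw 177.5
aerosol [486.7 438.1] [44.  43.3] long yaw 65.6Traceback (most recent call last):
  File "<stdin>", line 4, in <module>
  File "tops.py", line 7, in tops
    c=max(cv2.findContours(mk,0,2)[0],key=cv2.contourArea)
ValueError: max() iterable argument is empty
```

```bash
python3 -c "
from workcell import ctrl, imaging, job, readout
print(job.sign_off())"
```

```text
the job is handed in; nothing more can be done
None
```

The job is handed in at about 20 s: the dry canister stands on the felt mat, the other large canister is seated flat in the dock, and the start button was then pressed through its full travel of about 6 mm; I did not re-measure the small canister, tin, cup, brush, case or spray at the end.

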